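# Grade wooden balls on the sorting ramp

## Robot

A 6-joint arm with a two-finger parallel gripper is mounted at the origin on the work surface; the furniture and walls round the work are solid. World frame = base frame: x ahead of the robot, y to its left, z up, the work surface at z = 0. Lengths are in m, angles in rad, forces in N, time in s.
With the tool pointing down it reaches from about 0.375 to 0.825 m from the base axis. Payload 5.5 kg.
Tool frame: the origin (TCP) lies on the centre line of the jaws, within the pads' length; the fingertips stand ctrl.tip_extent ahead of it and the grasp point (between the pads) lies 3 mm ahead of it (ctrl.tip_extent is the distance from the TCP to the fingertips, in m); z points along the fingers, y is the line along which they close (so a half turn about z gives the same grasp; the last joint's range is limited). The gripper opens to 85 mm and grips with 20 to 120 N. Pads are 22 mm wide; open, the fingers measure 114 mm over their backs; the gripper's body (76 mm by 85 mm) begins 54 mm behind the grasp point. The pads swing forward as they close: fully open they stand 13 mm farther back than shut.
Start: joints at [-1.101, 0.314, -0.047, 1.21, 0, 1.571], TCP at [0.272, -0.535, 0.253] pointing down, gripper open.
Joint ranges: [-2.67, 2.67], [-0.69, 1.73], [-1.03, 1.25], [-2.08, 2.16], [-1.42, 1.45], [-3.14, 3.14]. Speed limits (rad/s): [2.39, 2.39, 3.01, 3.14, 3.14, 3.14].

## Interface

Orientations are given as a rotation vector (axis times angle).
In Python, from bench import ctrl gives the robot as it stands. The module is installed in compiled form; this text tells all that it offers.
- The arm moves only by the tool jog_arm, never from a script. Its argument "commands" is a list of rows, each an object with "fingers": the closure, from -1 (fully open) to 1 (shut); "translation": the shift along the tool's x, y, z in mm, a list of three; "roll": the turn about the tool's z in rad. In form: [{"fingers": fingers, "translation": [dx, dy, dz], "roll": roll}, ...]. A call has 1 to 12 rows; each row is the pose to reach, as a shift and turn from the pose commanded when the call began, along the tool's axes at that moment; what a row does not reach only later rows make up. A row lasts 1/8 s, in which the tool goes at most 62.5 mm and 10.7 degrees, less where a joint would pass 70% of its speed; a pose out of reach is approached as far as the arm can. A call with a gripper value outside its range is refused whole. The fingers move at their own pace and stop on an object; the grip force is fixed at half the most. Time passes only in rows, so rows that repeat a pose let the fingers close. It gives the time, the measured TCP pose, the force, the opening and the grip force at its end, in the units of the state.
- ctrl.get_obs(): the state, without advancing time (a new reading comes with each control period).
- ctrl.get_image(name): name is "scene" or "top" or "wrist"; returns (picture, depth): 400x640x3 uint8, red, green, blue; 400x640 float32, m along the optical axis (not along the pixel's ray), 0 where there is no reading.
- ctrl.camera_info(name): a dict with "intrinsics" (3x3 intrinsics, pixels), "rvec" (rotation vector, rad) and "tvec" (3), from world to camera coordinates, as OpenCV has them. Camera axes: x right, y down, z forward; pixel columns grow to the right and rows downward; lengths in m; the calibration is good to about 2 mm. A picture is of the moment at which its call begins: read the wrist's pose just before it. camera_info takes no time and is no camera call; for the wrist camera it gives the pose at the moment of the call.
- ctrl.finish_job(): hands the job in; it is judged then, once.
The state is a dict: "time": time; "joint_pos": joint angles; "qvel": joint speeds; "joint_efforts": joint torques, N m; "position": TCP position; "eef_rot": TCP orientation; "contact_force": force on the tool from outside, world axes, zero at the start; "torque": the same for the moment, N m; "width": finger opening in m; "gripper_force": force on a finger pad.
Only numpy, scipy, OpenCV 4.12 (cv2) and the standard library are available. Lean on these libraries where they do the work, as an engineer would, in place of code of your own. Each camera call takes 0.05 s, during which the arm holds its last target. There are 200 camera calls.

## Task

Sort the turned wooden balls (tree-crown blanks) by size: take the scoop that holds them by its handle and carry it level so that nothing spills. Rest the underside of its mouth lightly, without pressing hard, on the steel bar across the head (the high end) of the grading ramp, and tip it slowly over that bar so that every ball rolls down and drops into the pocket for its size (tipped too fast, small ones overshoot). Then set the empty scoop back on the table, standing level on its base, and let go; never touch the balls with the gripper, and leave the other things where they are.

Things in the scene. Friction and masses are not known exactly. Their poses are not given: they have to be found in the camera images.
- ramp: wooden size-grading ramp, fixed, 238 mm (x) by 84 mm (y); origin under its centre at table height. Head (high end) at +x, foot at -x, sloping down 12 deg toward -x. Two slats inclined inward form a V channel 66 mm wide between side boards (tops 24 mm above the slats' inner edges); the gap between the slats widens in steps toward the foot, over three walled pockets
- ramp_head (a point): on the ramp's centre line at its x = +80 mm, 90 mm above the table, level with the slats' inner edges: middle of the head section (x +61 to +109 mm, gap only 8 mm) onto which the balls are tipped. At the head end, x = +111 mm, only a low sill, 15 mm above the inner edges, crosses the channel
- rest_bar (a point): top middle of the steel rest bar, 8 mm thick, that crosses the ramp near its head on the side boards: ramp x = +95 mm, 120 mm above the table. The underside of the scoop just behind its lip is rested on it while tipping; the lip then lies over the head section, between the side boards (66 mm apart)
- pocket_small (a point): floor centre of the pocket (6 mm above the table) under the 19 mm gap, ramp x +4 to +61 mm, where the small balls fall through
- pocket_medium (a point): floor centre of the pocket under the 27.5 mm gap, ramp x -52 to +4 mm, for the medium ball
- pocket_large (a point): floor centre of the pocket under the 40 mm gap, ramp x -109 to -52 mm, for the large ball
- scoop: loose aluminium hand scoop, 0.15 to 0.31 kg empty, with four balls in it. Origin on the underside; mouth toward -x, handle toward +x, z up. Walls 26 mm high, floor 3 mm thick, flat for x -37 to +39 mm (78 mm wide inside). In front the floor rises at 12 deg and the sides draw in to the open mouth: balls stay in while level and roll out, the faster the steeper, once the mouth tips down beyond 12 deg
- scoop_lip (a point): middle of the mouth's edge on the floor's top face: x = -76, z = 11 mm in the scoop's frame; the mouth is 53 mm wide inside, 58 mm outside, so the large and the medium ball can wedge side by side in it; tipped back, they roll free
- scoop_handle (a point): where to grip the upright wooden handle on its neck behind the scoop: x = +98, z = 55 mm in the scoop's frame. The handle is 36 mm (x) by 20 mm (y), z 14 to 70 mm, on a rubber foot; grip across the 20 mm (y); the scoop's rear wall is at x = +42 mm
- ball_small_1: plain turned wooden ball, 16 mm diameter, origin at its centre
- ball_small_2: second plain wooden ball of 16 mm, origin at its centre
- ball_medium: plain wooden ball, 24 mm diameter, origin at its centre
- ball_large: plain wooden ball, 32 mm diameter, origin at its centre
- cork_block: tan sanding block 63x31x20 mm (bystander)
- car_silver: small silver model car 48x19x16 mm (bystander)
- van: small cream model estate car 48x19x16 mm (bystander)
- screwdriver: small screwdriver with a yellow handle, 121 mm long (bystander)
- oiler: orange needle oiler, 22 mm across, 62 mm high (bystander)
- track_piece: loose straight piece of model track, 110x30x5 mm (bystander)
- rubber_block: grey track rubber 55x26x18 mm (bystander)
Mind the look-alikes: they are no part of the job. There is more than one size of the scoop; the job needs the largest.

How it is judged:
By the outcome, as a careful person would: the job done as asked, in the order asked, and still so for the second after the job is handed in, with the robot touching nothing.
It also fails if it takes over 72 s, if anything falls off the work surface, if the arm or the gripper's body presses on something with over 40 N, if the wrist force passes 120 N, or if a joint passes its speed limit or range.

## Working session

There is one attempt and no reset: what is moved stays moved. The work goes in short steps, Python scripts to look and compute and a tool call to move; the robot and the scene stay as the last step left them, time stands still between calls to the robot, and variables do not carry over. Pictures are saved under pics/ and viewed, at most 10 in all, crops included, and the job is handed in when it is done.

Besides the shell and the picture viewer there is one more tool, called after "Call:" as a command line: name --argument value ..., lists and objects as JSON in quotes. jog_arm: Moves the arm, as the interface text tells. Its arguments: {"type":"object","properties":{"commands":{"type":"array"}},"required":["commands"]}

```bash
ls; mkdir -p pics; cat > h.py <<'E'
import numpy as np, cv2, json
from bench import ctrl
def grab(n):
    i=ctrl.camera_info(n); im,d=ctrl.get_image(n)
    np.savez(f'{n}.npz',im=im,d=d,K=i['intrinsics'],r=i['rvec'],t=i['tvec']); return im,d,i
def load(n):
    return np.load(f'{n}.npz')
def ray(z,uv):
    K=z['K'];R,_=cv2.Rodrigues(z['r']);t=np.ravel(z['t'])
    p=np.linalg.inv(K)@np.array([uv[0],uv[1],1.]); return -R.T@t, R.T@p   # p has unit z => depth scale
def onplane(z,uv,h):
    c,d=ray(z,uv); return c+d*(h-c[2])/d[2]
def bydepth(z,uv):
    c,d=ray(z,uv); return c+d*z['d'][int(round(uv[1])),int(round(uv[0]))]
def cloud(z):
    K=z['K'];R,_=cv2.Rodrigues(z['r']);t=np.ravel(z['t']);v,u=np.mgrid[:400,:640]
    p=np.stack([u,v,np.ones_like(u)],-1)@np.linalg.inv(K).T*z['d'][...,None]
    return (p-t)@R
def two(z1,a,z2,b):
    c1,d1=ray(z1,a);c2,d2=ray(z2,b);s=np.linalg.lstsq(np.stack([d1,-d2],1),c2-c1,rcond=None)[0]
    p,q=c1+s[0]*d1,c2+s[1]*d2; return (p+q)/2,np.linalg.norm(p-q)
def save(n,im): cv2.imwrite(f'pics/{n}.png',cv2.cvtColor(im,cv2.COLOR_RGB2BGR))
E
python3 - <<'E'
from h import *
print(ctrl.tip_extent, ctrl.get_obs())
for n in('top','scene','wrist'):
    im,d,i=grab(n); save(n+'0',im); c,_=ray(load(n),(320,200)); print(n,c,i['intrinsics'])
E
```

```text
pics
0.022 {'time': 0.0, 'joint_pos': array([-1.10101325e+00,  3.14252389e-01, -4.81088062e-02,  1.21019936e+00,
        1.07283754e-05,  1.57081660e+00]), 'qvel': array([-8.32496292e-04, -1.32778262e-03, -1.81962496e-03, -9.89771740e-05,
       -8.13304829e-04, -8.44868426e-04]), 'joint_efforts': array([-9.88372740e-04, -5.39584923e+01,  3.39754450e+01,  1.89900206e-02,
       -2.20983011e-04,  4.10921643e-06]), 'position': array([ 0.271366  , -0.53450071,  0.2524057 ]), 'eef_rot': array([-3.05365950e+00, -7.30735540e-01,  6.28264928e-04]), 'contact_force': array([-0.39403058, -0.01450121,  0.18994749]), 'torque': array([-0.01354483, -0.02866746,  0.02518169]), 'gripper_force': 0.0, 'width': 0.0856681697222623}
top [-0.60633541 -0.38234478  1.54810678] [[416.43598237   0.         327.09040434]
 [  0.         416.43598237 198.60403735]
 [  0.           0.           1.        ]]
scene [0.11777532 0.86557594 1.40594207] [[434.22337619   0.         317.09615201]
 [  0.         434.22337619 199.42779429]
 [  0.           0.           1.        ]]
wrist [ 0.33810563 -0.50048096  0.37309824] [[277.20079911   0.         324.40473879]
 [  0.         277.20079911 198.29107118]
 [  0.           0.           1.        ]]
```

View pics/top0.png

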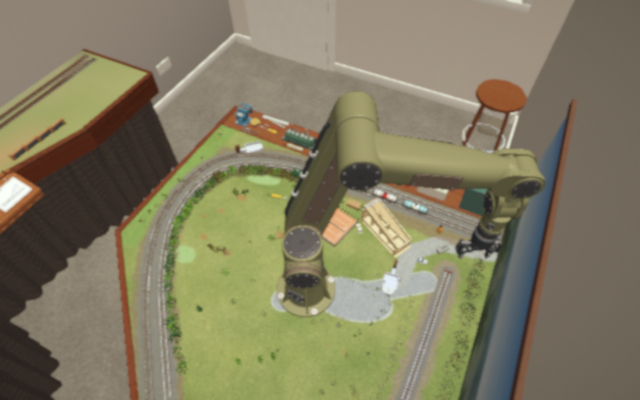

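View pics/scene0.png

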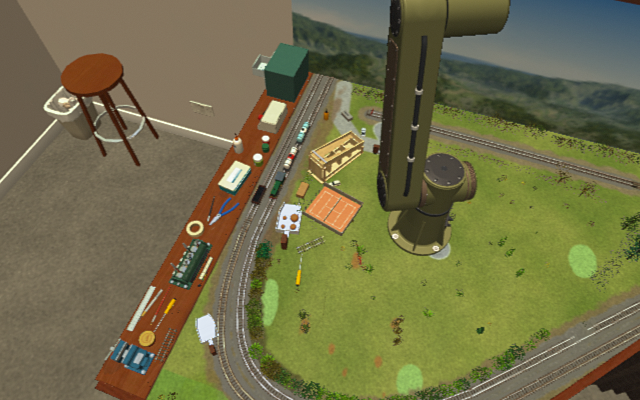

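The top view (blurred) shows the ramp at (385,228), a small scoop at (391,283), and the arm hiding part of the scene. The scene view shows the ramp at (337,157), the scoop with balls at (289,220) with its handle at (284,241), and another empty scoop at (206,330).

```bash
python3 - <<'E'
from h import *
z=load('scene'); im=z['im']
c=cv2.resize(im[100:260,260:400],None,fx=3.75,fy=3.75,interpolation=cv2.INTER_CUBIC); save('scene_crop',c)
C=cloud(z)
for n,uv in dict(handle=(284,241),sc=(289,222),ramp=(337,157),field=(333,208),scoop2=(206,330),track=(312,244),cork=(302,190)).items():
    print(n,uv,C[uv[1],uv[0]].round(3))
z=load('top')
for uv in [(391,283),(385,228)]: print(cloud(z)[uv[1],uv[0]].round(3))
E
```

```text
handle (284, 241) [0.431 0.253 0.076]
sc (289, 222) [0.459 0.142 0.007]
ramp (337, 157) [ 0.365 -0.134  0.103]
field (333, 208) [0.323 0.032 0.01 ]
scoop2 (206, 330) [ 0.57   0.599 -0.004]
track (312, 244) [0.349 0.198 0.005]
cork (302, 190) [0.458 0.002 0.022]
[ 0.171 -0.298  0.   ]
[ 0.355 -0.192  0.08 ]
```

View pics/scene_crop.png

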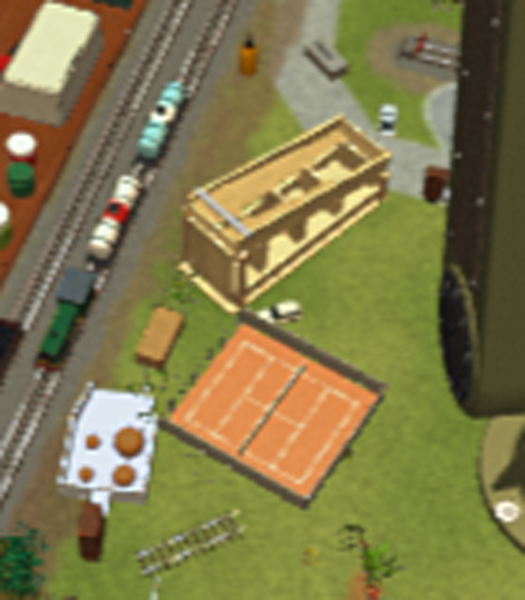

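The crop shows the ramp's head and the steel bar from crop (195,190) to (250,235), which is scene px (312,151)–(327,163). The scoop holds four balls, its mouth faces the ramp, and its handle is at crop (90,530), scene px (284,241).

```bash
python3 - <<'E'
from h import *
z=load('scene'); im=z['im']; C=cloud(z); P=C.reshape(-1,3); ok=z['d'].ravel()>0
def sel(x0,x1,y0,y1,z0,z1): return P[ok&(P[:,0]>x0)&(P[:,0]<x1)&(P[:,1]>y0)&(P[:,1]<y1)&(P[:,2]>z0)&(P[:,2]<z1)]
h=sel(.38,.5,.2,.32,.05,.1); print('handle',len(h),h.min(0),h.max(0),np.median(h,0)); 
top=h[h[:,2]>.066]; print(cv2.minAreaRect((top[:,:2]*1e3).astype(np.float32)))
s=sel(.36,.56,.06,.24,.020,.045); print('walls',len(s),cv2.minAreaRect((s[:,:2]*1e3).astype(np.float32)),s.mean(0))
r=sel(.2,.6,-.35,0,.065,.15); print('ramp',len(r),cv2.minAreaRect((r[:,:2]*1e3).astype(np.float32)),r[:,2].max())
for uv in [(312,151),(319,157),(326,163)]: print('bar',C[uv[1],uv[0]].round(4), onplane(z,uv,.12).round(4))
for uv in [(350,131),(363,142),(309,156),(325,165)]: print('ramp corner',C[uv[1],uv[0]].round(4))
# floor level near scoop, ramp
for b in [(.3,.34,.2,.25),(.45,.5,.3,.33),(.25,.3,-.1,-.05)]:
    q=sel(*b,-.03,.04); print(b,np.median(q[:,2]) if len(q) else None)
E
```

```text
handle 155 [0.4239385  0.22177861 0.05006762] [0.49878342 0.31893636 0.07698246] [0.46786725 0.265569   0.06382598]
((462.2239685058594, 257.3396911621094), (87.97395324707031, 35.4119758605957), 32.24540328979492)
walls 232 ((470.9608154296875, 118.73390197753906), (147.98765563964844, 207.87547302246094), 55.431922912597656) [0.45659755 0.13227056 0.02739885]
ramp 779 ((377.9674377441406, -187.80825805664062), (235.14027404785156, 86.35855102539062), 61.37735366821289) 0.12455148385448245
bar [ 0.4596 -0.1166  0.12  ] [ 0.4596 -0.1166  0.12  ]
bar [ 0.4259 -0.1002  0.1174] [ 0.4253 -0.0983  0.12  ]
bar [ 0.3929 -0.0845  0.1143] [ 0.3917 -0.0803  0.12  ]
ramp corner [ 0.3604 -0.2981  0.0775]
ramp corner [ 0.2967 -0.2705  0.0652]
ramp corner [ 0.4682 -0.1067  0.0978]
ramp corner [ 0.3951 -0.0799  0.1067]
(0.3, 0.34, 0.2, 0.25) -0.00011041579779421076
(0.45, 0.5, 0.3, 0.33) 0.015138994547473774
(0.25, 0.3, -0.1, -0.05) 0.0006160795780804278
```

Call:
jog_arm --commands '[{"fingers":-1,"translation":[26,-18,0],"roll":-0.18},{"fingers":-1,"translation":[52,-36,0],"roll":-0.36},{"fingers":-1,"translation":[78,-54,0],"roll":-0.54},{"fingers":-1,"translation":[104,-72,0],"roll":-0.72},{"fingers":-1,"translation":[130,-90,0],"roll":-0.9},{"fingers":-1,"translation":[156,-108,0],"roll":-1.08},{"fingers":-1,"translation":[182,-126,0],"roll":-1.26},{"fingers":-1,"translation":[208,-144,0],"roll":-1.44},{"fingers":-1,"translation":[234,-162,0],"roll":-1.62},{"fingers":-1,"translation":[260,-180,0],"roll":-1.8},{"fingers":-1,"translation":[286,-198,0],"roll":-1.98},{"fingers":-1,"translation":[312,-216,0],"roll":-2.16}]'

```text
time: 1.65
position: [0.4523, -0.2001, 0.2531]
eef_rot: [-0.786, -3.041, -0.0]
contact_force: [0.3, -0.0, 0.9]
width: 0.0853
gripper_force: 0.0
```

```bash
python3 - <<'E'
from h import *
im,d,i=grab('wrist'); save('wA',im); import shutil; shutil.copy('wrist.npz','wA.npz')
E
```

Call:
jog_arm --commands '[{"fingers":-1,"translation":[19,32,0],"roll":-0.185},{"fingers":-1,"translation":[38,64,0],"roll":-0.37},{"fingers":-1,"translation":[57,96,0],"roll":-0.555},{"fingers":-1,"translation":[76,128,0],"roll":-0.74},{"fingers":-1,"translation":[95,160,0],"roll":-0.925},{"fingers":-1,"translation":[114,192,0],"roll":-1.11},{"fingers":-1,"translation":[133,224,0],"roll":-1.295},{"fingers":-1,"translation":[152,256,0],"roll":-1.48},{"fingers":-1,"translation":[171,288,0],"roll":-1.665},{"fingers":-1,"translation":[190,320,0],"roll":-1.85},{"fingers":-1,"translation":[209,352,0],"roll":-2.035},{"fingers":-1,"translation":[228,384,0],"roll":-2.22}]'

```text
time: 3.2
position: [0.441, 0.2463, 0.2531]
eef_rot: [2.374, -2.057, 0.0]
contact_force: [0.2, 0.3, 0.6]
width: 0.0853
gripper_force: 0.0
```

```bash
python3 - <<'E'
from h import *
im,d,i=grab('wrist'); save('wB',im); import shutil; shutil.copy('wrist.npz','wB.npz')
a=np.load('wA.npz')['im']; save('wAB',np.vstack([a[:400:1],im])[:, :][::1]) 
cv2.imwrite('pics/wAB.png',cv2.resize(cv2.imread('pics/wAB.png'),(480,600),interpolation=cv2.INTER_AREA))
o=ctrl.get_obs(); print(o['joint_pos'].round(3),o['position'].round(4),o['eef_rot'].round(3))
E
```

```text
[ 0.514  0.138 -0.27   1.162  0.003 -1.208] [0.4412 0.2502 0.2531] [-2.381  2.046  0.004]
```

View pics/wAB.png

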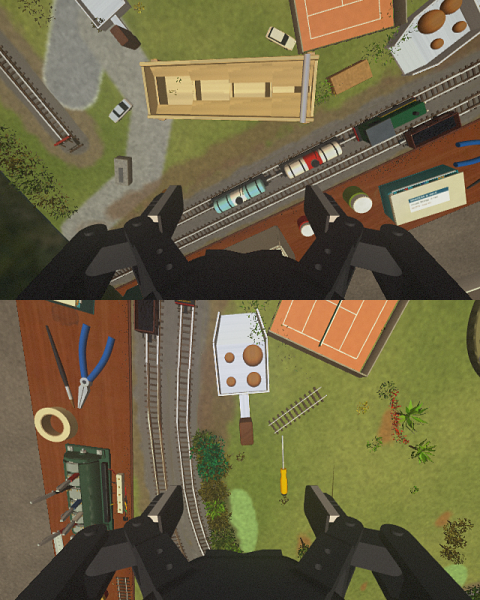

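Wrist A (top half) shows the ramp with its bar at about orig px (407,73)–(407,160). Wrist B (bottom half) shows the loaded scoop with its mouth at the top (290–358, ~20) and the handle at orig px (328,173).

```bash
python3 - <<'E'
from h import *
A,B,S=np.load('wA.npz'),np.load('wB.npz'),load('scene')
def rect(p): return cv2.minAreaRect((p[:,:2]*1e3).astype(np.float32))
CB=cloud(B); hsv=cv2.cvtColor(B['im'],cv2.COLOR_RGB2HSV)
w=np.zeros((400,640),bool); w[120:215,300:350]=1
m=w&((hsv[...,0]<14)|(hsv[...,0]>170))&(hsv[...,1]>90)&(hsv[...,2]<150)
m=cv2.morphologyEx(m.astype(np.uint8),cv2.MORPH_OPEN,np.ones((3,3)))>0
p=CB[m]; t=p[p[:,2]>.06]; print('handle B px',m.sum(),np.argwhere(m).min(0),np.argwhere(m).max(0),p[:,2].min(),p[:,2].max()); print(len(t),rect(t),np.median(t,0),t.min(0),t.max(0))
v,u=np.nonzero(m&(CB[...,2]>.06)); hb=(u.mean(),v.mean()); print('hb',hb)
# scene handle blob
hs=cv2.cvtColor(S['im'],cv2.COLOR_RGB2HSV); CS=cloud(S)
w=np.zeros((400,640),bool); w[230:252,276:292]=1
ms=w&((hs[...,0]<14)|(hs[...,0]>170))&(hs[...,1]>80)&(hs[...,2]<160); v,u=np.nonzero(ms&(CS[...,2]>.062)); print('scene',len(u),u.mean(),v.mean(),CS[v,u].mean(0))
print('two-view',two(B,hb,S,(u.mean(),v.mean())))
# scoop: bright low-sat
w=np.zeros((400,640),bool); w[0:135,270:375]=1
ms=w&(hsv[...,1]<60)&(hsv[...,2]>120); k,l,st,c=cv2.connectedComponentsWithStats(ms.astype(np.uint8)); j=1+st[1:,4].argmax(); print('scoop',st[j])
sc=(l==j); p=CB[sc]; print('z',np.percentile(p[:,2],[2,20,50,80,98])); wl=p[p[:,2]>.022]; print('walls',rect(wl),wl[:,2].max(),rect(p))
# balls
# ramp from A
CA=cloud(A); P=CA.reshape(-1,3); q=P[(P[:,2]>.075)&(P[:,2]<.14)&(P[:,0]<.5)&(P[:,1]<-.03)&(P[:,1]>-.35)&(P[:,0]>.25)]; print('ramp',rect(q),q[:,2].max())
ha=cv2.cvtColor(A['im'],cv2.COLOR_RGB2HSV); w=np.zeros((400,640),bool); w[60:175,390:425]=1
mb=w&(ha[...,1]<50)&(CA[...,2]>.1); b=CA[mb]; v,u=np.nonzero(mb); print('bar',mb.sum(),rect(b),np.median(b[:,2]),(u.min(),u.max(),v.min(),v.max()),b.mean(0)); ba=(u.mean(),v.mean())
print('bar two-view',two(A,ba,S,(319.3,157)),onplane(A,ba,.12))
E
```

```text
handle B px 430 [162 319] [192 336] 0.06503840283698976 0.3737197933941738
430 ((442.4151916503906, 214.42051696777344), (18.945446014404297, 85.58455657958984), 9.848280906677246) [0.43854183 0.23684188 0.06974428] [0.42713268 0.17258102 0.0650384 ] [0.45159025 0.25723141 0.37371979]
hb (np.float64(327.63255813953486), np.float64(175.6627906976744))
scene 48 283.875 238.8125 [0.43597143 0.24283019 0.07004632]
two-view (array([0.43797432, 0.23927905, 0.06223533]), np.float64(0.00032629552950369745))
scoop [ 283   15   76  120 5758]
z [0.00150987 0.00284521 0.00417851 0.00997179 0.02725229]
walls ((460.7021484375, 133.97731018066406), (83.7358627319336, 128.39659118652344), 12.02322769165039) 0.3737197933941738 ((463.42138671875, 129.97801208496094), (87.3888931274414, 137.69300842285156), 12.023229598999023)
ramp ((382.0180969238281, -186.48277282714844), (221.11224365234375, 89.22571563720703), 62.01166915893555) 0.12180071341627421
bar 572 ((424.64434814453125, -125.09691619873047), (81.61967468261719, 70.88267517089844), 86.25745391845703) 0.11934938786015668 (np.int64(400), np.int64(413), np.int64(72), np.int64(163)) [ 0.42594445 -0.10297171  0.11979119]
bar two-view (array([ 0.42565432, -0.10179339,  0.11582997]), np.float64(0.0007713906378701005)) [ 0.42540545 -0.10274364  0.12      ]
```

```bash
cat >> h.py <<'E'
from scipy.spatial.transform import Rotation as Ro
def tool(o=None):
    o=o or ctrl.get_obs(); return np.array(o['position']),Ro.from_rotvec(o['eef_rot']).as_matrix()
def rect(p): return cv2.minAreaRect((p[:,:2]*1e3).astype(np.float32))
E
python3 - <<'E'
from h import *
A,B=np.load('wA.npz'),np.load('wB.npz')
CB=cloud(B); w=np.zeros((400,640),bool); w[150:205,310:345]=1
t=CB[w&(CB[...,2]>.06)&(CB[...,2]<.08)]; r=rect(t); print('handle',len(t),r,t[:,2].mean())
w[:]=0; w[5:140,275:370]=1; t=CB[w&(CB[...,2]>.022)&(CB[...,2]<.032)]; print('walls',rect(t),t[:,2].max())
hx=np.array(r[0])/1e3
CA=cloud(A); ha=cv2.cvtColor(A['im'],cv2.COLOR_RGB2HSV); w[:]=0; w[60:175,395:420]=1
mb=w&(ha[...,1]<50)&(CA[...,2]>.112)&(CA[...,2]<.13); mb=cv2.morphologyEx(mb.astype(np.uint8),cv2.MORPH_OPEN,np.ones((5,3)))>0
b=CA[mb]; print('bar',rect(b),b.mean(0)); l=cv2.fitLine(b[:,:2].astype(np.float32),cv2.DIST_HUBER,0,.01,.01).ravel(); print('bar dir deg',np.degrees(np.arctan2(l[1],l[0])))
p,R=tool(); print('tool x deg',np.degrees(np.arctan2(R[1,0],R[0,0])),p); 
d=np.r_[hx,.058]-p; print('delta tool mm to grasp',(R.T@d*1e3).round(1))
E
```

```text
handle 558 ((437.2861633300781, 240.71109008789062), (19.86033058166504, 35.928382873535156), 12.386664390563965) 0.0693871209501578
walls ((453.261474609375, 134.79371643066406), (97.95323181152344, 135.7263946533203), 12.013386726379395) 0.031987887774710684
bar ((426.4978942871094, -102.79952239990234), (5.593644618988037, 77.17081451416016), 61.26304626464844) [ 0.42568423 -0.1025153   0.11947026]
bar dir deg -28.491156
tool x deg -81.33485445665083 [0.441193   0.25015543 0.25306041]
delta tool mm to grasp [  9.4   5.3 195. ]
```

Call:
jog_arm --commands '[{"fingers":-1,"translation":[9,5,20],"roll":-0.062},{"fingers":-1,"translation":[9.4,5.3,60],"roll":-0.062},{"fingers":-1,"translation":[9.4,5.3,100],"roll":-0.062},{"fingers":-1,"translation":[9.4,5.3,140],"roll":-0.062},{"fingers":-0.3,"translation":[9.4,5.3,170],"roll":-0.062},{"fingers":0,"translation":[9.4,5.3,185],"roll":-0.062},{"fingers":0.2,"translation":[9.4,5.3,195],"roll":-0.062},{"fingers":0.4,"translation":[9.4,5.3,195],"roll":-0.062},{"fingers":0.5,"translation":[9.4,5.3,195],"roll":-0.062},{"fingers":0.5,"translation":[9.4,5.3,195],"roll":-0.062}]'

```text
time: 4.5
position: [0.438, 0.2356, 0.0592]
eef_rot: [-2.43, 1.988, -0.001]
contact_force: [-0.2, 0.6, -0.2]
width: 0.0215
gripper_force: 0.0
```

Call:
jog_arm --commands '[{"fingers":0.56,"translation":[0,0,0],"roll":0},{"fingers":0.56,"translation":[0,0,0],"roll":0},{"fingers":0.56,"translation":[0,0,0],"roll":0}]'

```text
time: 4.88
position: [0.4382, 0.2357, 0.0592]
eef_rot: [-2.43, 1.988, -0.001]
contact_force: [0.4, -0.4, 6.4]
width: 0.0199
gripper_force: 35.9
```

Call:
jog_arm --commands '[{"fingers":1,"translation":[0,0,0],"roll":0},{"fingers":1,"translation":[0,0,0],"roll":0},{"fingers":1,"translation":[0,0,0],"roll":0}]'

```text
time: 5.25
position: [0.4382, 0.2357, 0.0593]
eef_rot: [-2.43, 1.988, -0.001]
contact_force: [-0.1, 0.1, 7.7]
width: 0.0193
gripper_force: 58.1
```

Call:
jog_arm --commands '[{"fingers":1,"translation":[0,0,-4],"roll":0},{"fingers":1,"translation":[0,0,-12],"roll":0},{"fingers":1,"translation":[0,0,-22],"roll":0},{"fingers":1,"translation":[0,0,-32],"roll":0},{"fingers":1,"translation":[0,0,-38],"roll":0},{"fingers":1,"translation":[0,0,-40],"roll":0},{"fingers":1,"translation":[0,0,-40],"roll":0}]'

```text
time: 6.12
position: [0.4373, 0.2353, 0.0983]
eef_rot: [-2.432, 1.989, -0.0]
contact_force: [-0.4, 0.3, -3.0]
width: 0.0193
gripper_force: 58.5
```

```bash
cat >> h.py <<'E'
def scoop(verbose=1):
    """tilt of scoop floor & rear wall from wrist depth, expressed in tool frame rows; +: mouth lower"""
    p,R=tool(); im,d,i=grab('wrist'); z=load('wrist'); C=cloud(z); L=(C-p)@R  # tool coords (x toward mouth, z down)
    hsv=cv2.cvtColor(im,cv2.COLOR_RGB2HSV)
    m=(hsv[...,1]<60)&(hsv[...,2]>110)&(d>0)&(L[...,0]>.062)&(L[...,0]<.130)&(abs(L[...,1])<.032)&(L[...,2]<.13)&(L[...,2]>-.02)
    q=L[m]; 
    for k in range(3):
        a,b,c=np.linalg.lstsq(np.c_[q[:,:2],np.ones(len(q))],q[:,2],rcond=None)[0]; e=q[:,2]-q[:,:2]@[a,b]-c; q=q[abs(e)<max(.002,2*e.std())]
    print('floor pts',len(q),'tilt deg fore',np.degrees(np.arctan(a)).round(2),'side',np.degrees(np.arctan(b)).round(2),'depth below TCP at x=98mm',((a*.098+c)*1e3).round(1))
    return im,L,m
E
python3 - <<'E'
from h import *
im,L,m=scoop(); save('wC',im[:, :])
E
```

```text
floor pts 7812 tilt deg fore 0.03 side -0.08 depth below TCP at x=98mm 56.4
```

View pics/wC.png

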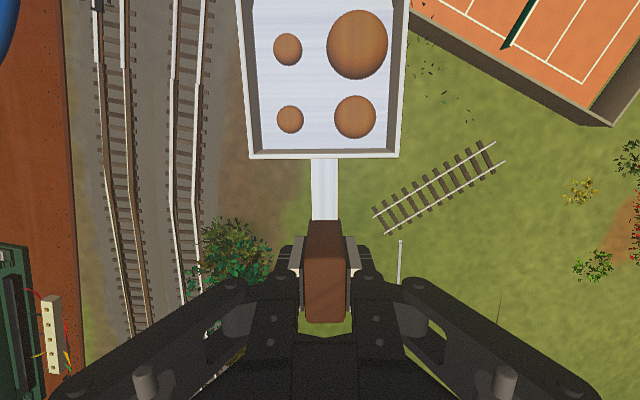

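The picture shows all four balls in the scoop, at (287,49), (357,44), (290,119) and (355,116). The scoop hangs level (0.03°) with the handle gripped at (325,270).

Call:
jog_arm --commands '[{"fingers":1,"translation":[1,0,-6],"roll":0.01},{"fingers":1,"translation":[4,0,-18],"roll":0.02},{"fingers":1,"translation":[9,-1,-34],"roll":0.04},{"fingers":1,"translation":[17,-2,-50],"roll":0.07},{"fingers":1,"translation":[27,-3,-66],"roll":0.11},{"fingers":1,"translation":[39,-4,-80],"roll":0.15},{"fingers":1,"translation":[53,-5,-92],"roll":0.2},{"fingers":1,"translation":[69,-7,-99],"roll":0.25},{"fingers":1,"translation":[86,-9,-102],"roll":0.31},{"fingers":1,"translation":[103,-11,-102],"roll":0.37},{"fingers":1,"translation":[119,-13,-102],"roll":0.43},{"fingers":1,"translation":[133,-14,-102],"roll":0.49}]'

```text
time: 7.68
position: [0.4775, 0.1065, 0.1999]
eef_rot: [1.87, -2.523, -0.0]
contact_force: [-0.7, 0.3, -2.0]
width: 0.0194
gripper_force: 58.6
```

```bash
cat >> h.py <<'E'
def goal(xyz,deg,o=None):
    p,R=tool(o); d=np.array(xyz)-p; a=np.degrees(np.arctan2(R[1,0],R[0,0])); r=(deg-a+180)%360-180
    print('TCP',p.round(4),'ang',a.round(2),'delta tool mm',(R.T@d*1e3).round(1),'roll',np.round(-np.radians(r),3))
E
python3 - <<'E'
from h import *
goal((.5001,.0335,.2),-118.55); print(ctrl.get_obs()['qvel'].round(3))
E
```

```text
TCP [0.4775 0.1065 0.1999] ang -106.91 delta tool mm [ 63.3 -42.8  -0.1] roll 0.203
[-0.226  0.005  0.009  0.002  0.002  0.25 ]
```

Call:
jog_arm --commands '[{"fingers":1,"translation":[9,-6,0],"roll":0.03},{"fingers":1,"translation":[18,-12,0],"roll":0.06},{"fingers":1,"translation":[27,-18,0],"roll":0.09},{"fingers":1,"translation":[36,-24,0],"roll":0.12},{"fingers":1,"translation":[44,-30,0],"roll":0.14},{"fingers":1,"translation":[51,-34,0],"roll":0.16},{"fingers":1,"translation":[56,-37,0],"roll":0.175},{"fingers":1,"translation":[59,-39,0],"roll":0.19},{"fingers":1,"translation":[60,-40,0],"roll":0.2},{"fingers":1,"translation":[60,-40,0],"roll":0.2},{"fingers":1,"translation":[60,-40,0],"roll":0.2}]'

```text
time: 9.05
position: [0.4985, 0.0389, 0.2003]
eef_rot: [-1.616, 2.694, 0.0]
contact_force: [0.0, -0.5, -3.0]
width: 0.0194
gripper_force: 58.6
```

```bash
python3 - <<'E'
from h import *
goal((.5001,.0335,.2),-118.55)
im,L,m=scoop(); save('wD',im)
ctrl_im,_,_=grab('scene'); s=ctrl_im[110:250,255:395]; save('sD',cv2.resize(s,None,fx=4,fy=4,interpolation=cv2.INTER_CUBIC))
a=cv2.resize(im,(480,300)); b=cv2.resize(s,(300,300),interpolation=cv2.INTER_CUBIC); save('D',np.hstack([a,b]))
E
```

```text
TCP [0.4985 0.0389 0.2003] ang -118.09 delta tool mm [ 4.1 -4.   0.3] roll 0.008
floor pts 7706 tilt deg fore 0.05 side -0.0 depth below TCP at x=98mm 56.5
```

View pics/D.png

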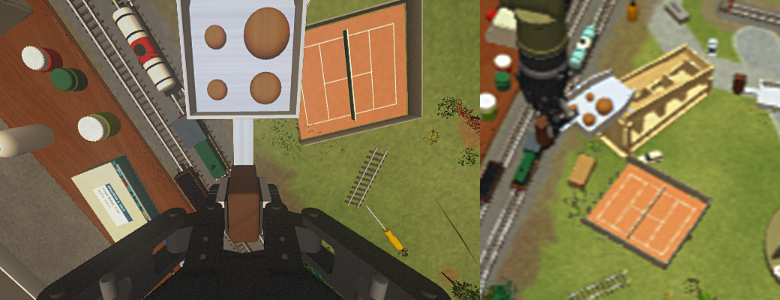

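The left half shows the scoop level with its balls seated. The scene crop on the right shows its mouth above the ramp's head, in line with the channel.

Call:
jog_arm --commands '[{"fingers":1,"translation":[2,-2,2],"roll":0.004},{"fingers":1,"translation":[4,-4,6],"roll":0.008},{"fingers":1,"translation":[4,-4,11],"roll":0.008},{"fingers":1,"translation":[4,-4,16],"roll":0.008},{"fingers":1,"translation":[4,-4,20],"roll":0.008},{"fingers":1,"translation":[4,-4,22.5],"roll":0.008},{"fingers":1,"translation":[4,-4,23],"roll":0.008},{"fingers":1,"translation":[4,-4,23],"roll":0.008}]'

```text
time: 10.15
position: [0.5003, 0.0334, 0.1776]
eef_rot: [-1.605, 2.701, -0.0]
contact_force: [0.2, 1.2, -0.4]
width: 0.0192
gripper_force: 59.0
```

```bash
python3 - <<'E'
from h import *
goal((.5001,.0335,.1741),-118.55); print(ctrl.get_obs()['contact_force'])
z=grab('scene'); 
E
```

```text
TCP [0.5003 0.0334 0.1776] ang -118.57 delta tool mm [-0.   0.2  3.5] roll -0.0
[ 0.23942538  1.20728326 -0.42675742]
```

Call:
jog_arm --commands '[{"fingers":1,"translation":[0,0,1],"roll":0},{"fingers":1,"translation":[0,0,2],"roll":0},{"fingers":1,"translation":[0,0,2],"roll":0}]'

```text
time: 10.58
position: [0.5009, 0.0333, 0.1756]
eef_rot: [-1.604, 2.7, -0.001]
contact_force: [1.4, 1.8, 1.4]
width: 0.0189
gripper_force: 59.2
```

Call:
jog_arm --commands '[{"fingers":0.56,"translation":[0,0,0],"roll":0},{"fingers":0.55,"translation":[0,0,0],"roll":0},{"fingers":0.545,"translation":[0,0,-1],"roll":0},{"fingers":0.545,"translation":[0,0,-2],"roll":0},{"fingers":0.545,"translation":[1,0,-4],"roll":0},{"fingers":0.545,"translation":[1,0,-4],"roll":0}]'

```text
time: 11.32
position: [0.4991, 0.0324, 0.1789]
eef_rot: [1.604, -2.7, -0.001]
contact_force: [-0.1, 1.0, -2.6]
width: 0.0193
gripper_force: 32.9
```

```bash
python3 - <<'E'
from h import *
scoop(); o=ctrl.get_obs(); print(o['position'].round(4),o['contact_force'].round(2),o['gripper_force'],o['width'])
E
```

```text
floor pts 7837 tilt deg fore -0.54 side 0.03 depth below TCP at x=98mm 55.4
[0.4992 0.0324 0.179 ] [ 0.38  1.21 -3.39] 32.931559681892395 0.01925114544929413
```

Call:
jog_arm --commands '[{"fingers":0.54,"translation":[0,0,0],"roll":0},{"fingers":0.535,"translation":[0,0,0],"roll":0},{"fingers":0.535,"translation":[0,0,0],"roll":0}]'

```text
time: 11.75
position: [0.4996, 0.0324, 0.1793]
eef_rot: [1.605, -2.701, -0.0]
contact_force: [-0.7, -0.1, -2.7]
width: 0.02
gripper_force: 8.1
```

```bash
python3 - <<'E'
from h import *
scoop(); o=ctrl.get_obs(); print(o['position'].round(4),o['contact_force'].round(2),o['gripper_force'],o['width'])
E
```

```text
floor pts 7768 tilt deg fore 0.3 side -0.02 depth below TCP at x=98mm 56.9
[0.4997 0.0324 0.1793] [-1.08 -1.18 -2.81] 8.123360574245453 0.020096062517324736
```

Call:
jog_arm --commands '[{"fingers":0.535,"translation":[0,0,-1],"roll":0},{"fingers":0.535,"translation":[1,0,-2],"roll":0},{"fingers":0.535,"translation":[1,0,-3],"roll":0},{"fingers":0.535,"translation":[1,0,-4],"roll":0},{"fingers":0.535,"translation":[1,0,-4],"roll":0}]'

```text
time: 12.42
position: [0.4993, 0.0316, 0.1834]
eef_rot: [-1.605, 2.701, -0.0]
contact_force: [0.8, -0.1, -2.6]
width: 0.0199
gripper_force: 8.1
```

```bash
python3 - <<'E'
from h import *
scoop(); o=ctrl.get_obs(); print(o['position'].round(4),o['contact_force'].round(2),o['gripper_force'],o['width'])
E
```

```text
floor pts 7565 tilt deg fore 1.87 side 0.0 depth below TCP at x=98mm 59.8
[0.4993 0.0316 0.1834] [ 0.09 -0.42 -2.59] 8.10890480875969 0.019944767134181317
```

Call:
jog_arm --commands '[{"fingers":0.535,"translation":[0.6,0,-1.5],"roll":0},{"fingers":0.535,"translation":[1.2,0,-3],"roll":0},{"fingers":0.535,"translation":[1.8,0,-4.5],"roll":0},{"fingers":0.535,"translation":[2.4,0,-6],"roll":0},{"fingers":0.535,"translation":[3,0,-7.5],"roll":0},{"fingers":0.535,"translation":[3.7,0,-9],"roll":0},{"fingers":0.535,"translation":[4.4,0,-10.5],"roll":0},{"fingers":0.535,"translation":[5.1,0,-12],"roll":0},{"fingers":0.535,"translation":[5.8,0,-13.5],"roll":0},{"fingers":0.535,"translation":[6.5,0,-15],"roll":0},{"fingers":0.535,"translation":[7.2,0,-16],"roll":0},{"fingers":0.535,"translation":[7.2,0,-16],"roll":0}]'

```text
time: 13.98
position: [0.4959, 0.0252, 0.1994]
eef_rot: [-1.604, 2.701, -0.0]
contact_force: [0.3, -0.3, -3.1]
width: 0.0198
gripper_force: 8.0
```

```bash
python3 - <<'E'
from h import *
im,L,m=scoop(); save('wE',im); o=ctrl.get_obs(); print(o['position'].round(4),o['contact_force'].round(2),o['gripper_force'],o['width'])
E
```

```text
floor pts 7252 tilt deg fore 7.62 side 0.02 depth below TCP at x=98mm 71.1
[0.4959 0.0253 0.1994] [ 1.22 -0.93 -1.31] 8.035096675157547 0.01998412307650208
```

View pics/wE.png

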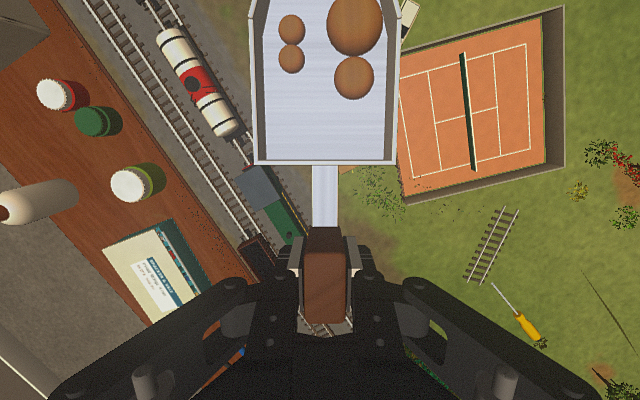

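The balls have rolled forward in file: two small at (291,30) and (291,60), the large at (355,25) with the medium behind it at (354,78). The scoop pivots on the bar at 7.6°.

Call:
jog_arm --commands '[{"fingers":0.535,"translation":[1,0,-1.6],"roll":0},{"fingers":0.535,"translation":[2,0,-3.4],"roll":0},{"fingers":0.535,"translation":[3,0,-5.2],"roll":0},{"fingers":0.535,"translation":[4,0,-7],"roll":0},{"fingers":0.535,"translation":[4.7,0,-8.5],"roll":0},{"fingers":0.535,"translation":[5.4,0,-9.8],"roll":0},{"fingers":0.535,"translation":[5.8,0,-10.5],"roll":0},{"fingers":0.535,"translation":[6.2,0,-11.1],"roll":0},{"fingers":0.535,"translation":[6.6,0,-11.7],"roll":0},{"fingers":0.535,"translation":[7,0,-12.3],"roll":0},{"fingers":0.535,"translation":[7.4,0,-12.9],"roll":0},{"fingers":0.535,"translation":[7.7,0,-13.4],"roll":0}]'

```text
time: 15.52
position: [0.4921, 0.0185, 0.2127]
eef_rot: [1.605, -2.701, -0.0]
contact_force: [-1.0, -0.4, -2.9]
width: 0.02
gripper_force: 7.9
```

```bash
cat >> h.py <<'E'
def balls(im,d,z):
    hsv=cv2.cvtColor(im,cv2.COLOR_RGB2HSV); m=((hsv[...,0]>5)&(hsv[...,0]<18)&(hsv[...,1]>110)&(hsv[...,2]>70)).astype(np.uint8)
    n,l,st,c=cv2.connectedComponentsWithStats(cv2.morphologyEx(m,cv2.MORPH_OPEN,np.ones((3,3)))); C=cloud(z)
    for j in range(1,n):
        x,y,w,h,a=st[j]
        if a>25 and a<6000: print('blob',st[j],c[j].round(0),np.median(C[l==j],0).round(3))
E
python3 - <<'E'
from h import *
im,L,m=scoop(); o=ctrl.get_obs(); print(o['position'].round(4),o['contact_force'].round(2),o['gripper_force'],o['width'])
balls(im[:150],load('wrist')['d'],load('wrist')) if 0 else None
hsv=cv2.cvtColor(im,cv2.COLOR_RGB2HSV); b=((hsv[...,0]>5)&(hsv[...,0]<18)&(hsv[...,1]>110)&(hsv[...,2]>70)); b[155:]=0; b[:,:250]=0; b[:,395:]=0
n,l,st,c=cv2.connectedComponentsWithStats(b.astype(np.uint8)); print([s for s in st[1:].tolist() if s[4]>30])
E
```

```text
floor pts 7358 tilt deg fore 11.53 side 0.04 depth below TCP at x=98mm 81.3
[0.4921 0.0184 0.2128] [-0.1  -0.67 -2.7 ] 7.903916537761688 0.01979723757552276
[[325, 0, 54, 32, 1341], [282, 32, 24, 26, 461], [336, 34, 37, 42, 1169], [282, 59, 23, 25, 432]]
```

Call:
jog_arm --commands '[{"fingers":0.538,"translation":[0,0,0],"roll":0},{"fingers":0.538,"translation":[0.4,0,-0.6],"roll":0},{"fingers":0.538,"translation":[0.8,0,-1.2],"roll":0},{"fingers":0.538,"translation":[1.2,0,-1.8],"roll":0},{"fingers":0.538,"translation":[1.6,0,-2.4],"roll":0},{"fingers":0.538,"translation":[2,0,-3],"roll":0},{"fingers":0.538,"translation":[2.4,0,-3.7],"roll":0},{"fingers":0.538,"translation":[2.8,0,-4.4],"roll":0},{"fingers":0.538,"translation":[3.2,0,-5.1],"roll":0},{"fingers":0.538,"translation":[3.6,0,-5.8],"roll":0},{"fingers":0.538,"translation":[4,0,-6.4],"roll":0},{"fingers":0.538,"translation":[4.2,0,-6.8],"roll":0}]'

```text
time: 17.08
position: [0.4901, 0.0148, 0.2195]
eef_rot: [-1.605, 2.701, 0.0]
contact_force: [-0.8, -0.0, -2.7]
width: 0.0197
gripper_force: 7.9
```

```bash
cat >> h.py <<'E'
def look():
    im,L,m=scoop(); o=ctrl.get_obs(); print(o['time'],o['position'].round(4),o['contact_force'].round(2),'grip',round(o['gripper_force'],1),round(o['width'],4))
    hsv=cv2.cvtColor(im,cv2.COLOR_RGB2HSV); b=((hsv[...,0]>5)&(hsv[...,0]<18)&(hsv[...,1]>110)&(hsv[...,2]>70)); b[155:]=0; b[:,:250]=0; b[:,395:]=0
    n,l,st,c=cv2.connectedComponentsWithStats(b.astype(np.uint8)); print([s for s in st[1:].tolist() if s[4]>30]); return im
E
python3 -c "from h import *; look()"
```

```text
floor pts 8915 tilt deg fore 13.64 side 0.09 depth below TCP at x=98mm 87.0
17.125 [0.4901 0.0148 0.2196] [ 0.9  -0.02 -2.96] grip 7.9 0.0202
[[278, 0, 23, 28, 476], [393, 73, 2, 19, 37], [393, 108, 2, 47, 88]]
```

Call:
jog_arm --commands '[{"fingers":0.541,"translation":[0,0,0],"roll":0},{"fingers":0.541,"translation":[0.4,0,-0.6],"roll":0},{"fingers":0.541,"translation":[0.8,0,-1.2],"roll":0},{"fingers":0.541,"translation":[1.2,0,-1.8],"roll":0},{"fingers":0.541,"translation":[1.6,0,-2.4],"roll":0},{"fingers":0.541,"translation":[2,0,-3],"roll":0},{"fingers":0.541,"translation":[2.4,0,-3.7],"roll":0},{"fingers":0.541,"translation":[2.8,0,-4.4],"roll":0},{"fingers":0.541,"translation":[3.2,0,-5.1],"roll":0},{"fingers":0.541,"translation":[3.6,0,-5.8],"roll":0}]'

```text
time: 18.38
position: [0.4884, 0.0116, 0.2254]
eef_rot: [-1.605, 2.701, -0.0]
contact_force: [0.5, -0.2, -2.7]
width: 0.02
gripper_force: 11.5
```

```bash
python3 - <<'E'
from h import *
im=look(); s=grab('scene')[0]; a=cv2.resize(im,(480,300)); b=cv2.resize(s[120:200,295:375],(300,300),interpolation=cv2.INTER_CUBIC); save('F',np.hstack([a,b]))
E
```

```text
floor pts 8929 tilt deg fore 13.66 side 0.06 depth below TCP at x=98mm 87.1
18.425 [0.4884 0.0116 0.2254] [ 0.34 -0.94 -2.63] grip 11.5 0.0202
[[393, 77, 2, 18, 36], [393, 96, 2, 21, 35], [393, 119, 2, 36, 66]]
```

View pics/F.png

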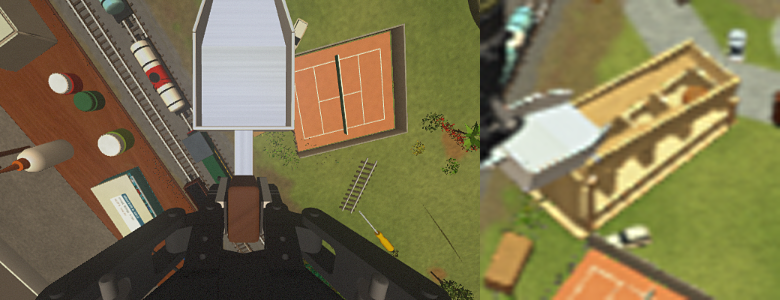

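The wrist picture (left) shows the visible part of the scoop empty. The scene crop (right) shows a ball in the large pocket near the foot at crop (693,95).

Call:
jog_arm --commands '[{"fingers":0.541,"translation":[-1.2,0,2],"roll":0},{"fingers":0.541,"translation":[-2.4,0,4],"roll":0},{"fingers":0.536,"translation":[-3,0,5.2],"roll":0},{"fingers":0.535,"translation":[-3,0,5.2],"roll":0},{"fingers":0.535,"translation":[-2.2,0,4],"roll":0},{"fingers":0.535,"translation":[-1.4,0,2.8],"roll":0},{"fingers":0.535,"translation":[-0.6,0,1.6],"roll":0},{"fingers":0.535,"translation":[0.4,0,0.2],"roll":0},{"fingers":0.535,"translation":[1.4,0,-1.2],"roll":0},{"fingers":0.535,"translation":[2.4,0,-2.6],"roll":0},{"fingers":0.535,"translation":[3.4,0,-4],"roll":0},{"fingers":0.541,"translation":[3.6,0,-4.2],"roll":0}]'

```text
time: 19.98
position: [0.4867, 0.0084, 0.2296]
eef_rot: [-1.604, 2.701, -0.0]
contact_force: [-0.1, 0.2, -4.0]
width: 0.0199
gripper_force: 11.5
```

```bash
python3 - <<'E'
from h import *
im=look(); grab('scene')
z=load('scene'); im=z['im']; C=cloud(z)
# ramp frame points inside channel below the slats or ball-coloured
u=np.array([.4779,.8784]); c0=np.array([.4260,-.1027])-.095*u
q=C[...,:2]-c0; rx=q@u; ry=q@np.array([-u[1],u[0]])
hsv=cv2.cvtColor(im,cv2.COLOR_RGB2HSV)
m=(abs(rx)<.115)&(abs(ry)<.034)&(C[...,2]>0)&(C[...,2]<.13)
b=m&(hsv[...,0]<14)&(hsv[...,1]>140)
n,l,st,c=cv2.connectedComponentsWithStats(b.astype(np.uint8))
for j in range(1,n):
    if st[j][4]>=4: k=l==j; print(st[j],rx[k].mean().round(3),ry[k].mean().round(3),C[k][:,2].mean().round(3),hsv[k].mean(0).round(0))
E
```

```text
floor pts 8172 tilt deg fore 16.0 side 0.06 depth below TCP at x=98mm 95.9
20.025 [0.4867 0.0084 0.2296] [ 0.05 -0.43 -1.76] grip 11.5 0.0197
[[390, 80, 5, 19, 87], [390, 100, 5, 26, 71], [391, 117, 4, 38, 118]]
```

```bash
python3 - <<'E'
from h import *
im=load('scene')['im']; save('G',cv2.resize(im[120:195,290:380],None,fx=8,fy=8,interpolation=cv2.INTER_CUBIC))
E
```

```text
(no output)
```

View pics/G.png

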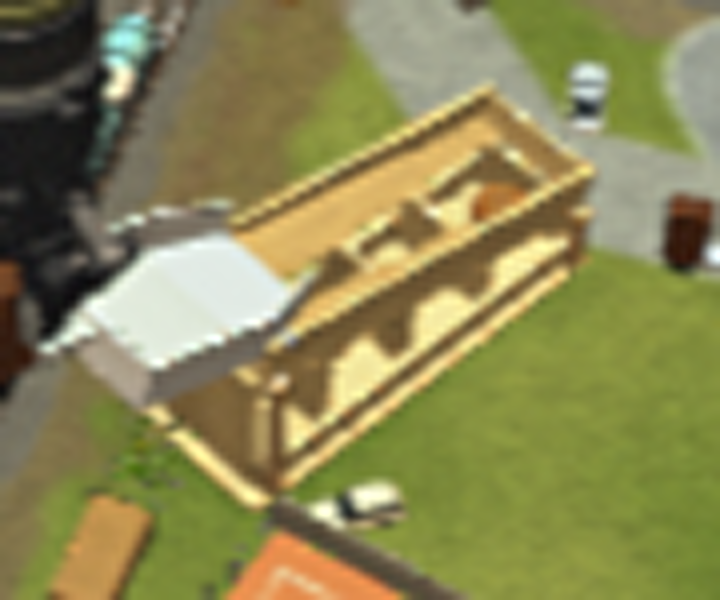

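The scoop floor is clear right up to the lip, so it is empty. The large ball sits over the last pocket at (495,200), and the medium and small balls are hidden in their pockets.

Call:
jog_arm --commands '[{"fingers":0.541,"translation":[-2,0,3],"roll":0},{"fingers":0.541,"translation":[-4.5,0,6],"roll":0},{"fingers":0.541,"translation":[-7,0,9.5],"roll":0},{"fingers":0.541,"translation":[-9,0,13],"roll":0},{"fingers":0.541,"translation":[-11,0,16],"roll":0},{"fingers":0.541,"translation":[-13,0,19],"roll":0},{"fingers":0.541,"translation":[-15,0,22.5],"roll":0},{"fingers":0.541,"translation":[-17,0,26],"roll":0},{"fingers":0.541,"translation":[-18.5,0,29.5],"roll":0},{"fingers":0.541,"translation":[-20,0,33],"roll":0}]'

```text
time: 21.32
position: [0.4963, 0.0261, 0.1963]
eef_rot: [-1.605, 2.701, 0.0]
contact_force: [0.7, 0.9, -1.6]
width: 0.0199
gripper_force: 11.4
```

```bash
python3 -c "from h import *; look()"
```

```text
floor pts 11597 tilt deg fore 6.01 side 0.03 depth below TCP at x=98mm 69.3
21.375 [0.4962 0.0262 0.1958] [ 0.89 -0.43 -1.46] grip 11.4 0.0197
[]
```

Call:
jog_arm --commands '[{"fingers":0.541,"translation":[-1,0,3],"roll":0},{"fingers":0.541,"translation":[-2.5,0,6],"roll":0},{"fingers":0.541,"translation":[-4,0,9],"roll":0},{"fingers":0.541,"translation":[-5,0,12],"roll":0},{"fingers":0.541,"translation":[-6,0,14.5],"roll":0},{"fingers":0.541,"translation":[-6.5,0,16],"roll":0},{"fingers":0.541,"translation":[-6.5,0,16],"roll":0}]'

```text
time: 22.25
position: [0.4994, 0.0318, 0.1804]
eef_rot: [-1.605, 2.701, 0.0]
contact_force: [0.7, -0.9, -0.9]
width: 0.0197
gripper_force: 11.4
```

```bash
python3 -c "from h import *; look()"
```

```text
floor pts 13341 tilt deg fore 0.09 side 0.05 depth below TCP at x=98mm 58.3
22.3 [0.4993 0.0318 0.1805] [-0.96  0.51 -0.9 ] grip 11.3 0.0199
[]
```

Call:
jog_arm --commands '[{"fingers":0.56,"translation":[0,0,0],"roll":0},{"fingers":1,"translation":[0,0,0],"roll":0},{"fingers":1,"translation":[0,0,0],"roll":0},{"fingers":1,"translation":[0,0,-5],"roll":0},{"fingers":1,"translation":[0,0,-15],"roll":0},{"fingers":1,"translation":[0,0,-25],"roll":0},{"fingers":1,"translation":[0,0,-30],"roll":0},{"fingers":1,"translation":[0,0,-30],"roll":0}]'

```text
time: 23.3
position: [0.4998, 0.0317, 0.2111]
eef_rot: [-1.604, 2.7, -0.001]
contact_force: [0.4, 0.2, -3.2]
width: 0.0193
gripper_force: 58.7
```

```bash
python3 -c "
from h import *
look(); goal((.4382,.2357,.21),-78.55)"
```

```text
floor pts 13278 tilt deg fore 0.29 side 0.02 depth below TCP at x=98mm 58.8
23.35 [0.4994 0.0317 0.2107] [ 0.42  0.4  -2.65] grip 58.7 0.0191
[]
TCP [0.4994 0.0317 0.2107] ang -118.57 delta tool mm [-149.8  151.3    0.7] roll -0.698
```

Call:
jog_arm --commands '[{"fingers":1,"translation":[-6,6,0],"roll":-0.03},{"fingers":1,"translation":[-20,20,0],"roll":-0.09},{"fingers":1,"translation":[-36,36,0],"roll":-0.17},{"fingers":1,"translation":[-54,54,0],"roll":-0.25},{"fingers":1,"translation":[-72,72,0],"roll":-0.34},{"fingers":1,"translation":[-90,90,0],"roll":-0.42},{"fingers":1,"translation":[-108,108,0],"roll":-0.51},{"fingers":1,"translation":[-125,126,0],"roll":-0.59},{"fingers":1,"translation":[-139,140,0],"roll":-0.65},{"fingers":1,"translation":[-147,148,0],"roll":-0.69},{"fingers":1,"translation":[-150,151,0],"roll":-0.7},{"fingers":1,"translation":[-150,151,0],"roll":-0.7}]'

```text
time: 24.85
position: [0.4384, 0.2356, 0.2104]
eef_rot: [2.433, -1.987, 0.0]
contact_force: [0.4, -0.0, -2.8]
width: 0.0195
gripper_force: 58.8
```

Call:
jog_arm --commands '[{"fingers":1,"translation":[0,0,10],"roll":0},{"fingers":1,"translation":[0,0,30],"roll":0},{"fingers":1,"translation":[0,0,50],"roll":0},{"fingers":1,"translation":[0,0,70],"roll":0},{"fingers":1,"translation":[0,0,90],"roll":0},{"fingers":1,"translation":[0,0,110],"roll":0},{"fingers":1,"translation":[0,0,125],"roll":0},{"fingers":1,"translation":[0,0,134],"roll":0},{"fingers":1,"translation":[0,0,138],"roll":0},{"fingers":1,"translation":[0,0,139],"roll":0},{"fingers":1,"translation":[0,0,139],"roll":0}]'

```text
time: 26.22
position: [0.4388, 0.2359, 0.072]
eef_rot: [-2.433, 1.986, -0.001]
contact_force: [0.1, 0.2, -2.2]
width: 0.0193
gripper_force: 58.7
```

```bash
python3 -c "
from h import *
look(); goal((.4382,.2357,.0615),-78.55)"
```

```text
floor pts 13259 tilt deg fore 0.29 side -0.02 depth below TCP at x=98mm 58.8
26.275 [0.4388 0.2359 0.072 ] [ 0.1   0.17 -3.56] grip 58.7 0.0192
[]
TCP [0.4388 0.2359 0.072 ] ang -78.46 delta tool mm [ 0.1  0.7 10.5] roll 0.002
```

Call:
jog_arm --commands '[{"fingers":1,"translation":[0,0,3],"roll":0},{"fingers":1,"translation":[0,0,6],"roll":0},{"fingers":1,"translation":[0,0,8],"roll":0},{"fingers":1,"translation":[0,0,9.5],"roll":0},{"fingers":1,"translation":[0,0,10],"roll":0},{"fingers":1,"translation":[0,0,10],"roll":0}]'

```text
time: 27.02
position: [0.4385, 0.2357, 0.0616]
eef_rot: [-2.433, 1.987, -0.0]
contact_force: [-0.5, 0.1, -0.0]
width: 0.0192
gripper_force: 59.1
```

Call:
jog_arm --commands '[{"fingers":0.545,"translation":[0,0,0],"roll":0},{"fingers":0.538,"translation":[0,0,0.5],"roll":0},{"fingers":0.535,"translation":[0,0,0.5],"roll":0},{"fingers":0.53,"translation":[0,0,0.5],"roll":0},{"fingers":0.525,"translation":[0,0,0.5],"roll":0},{"fingers":0.5,"translation":[0,0,0.5],"roll":0},{"fingers":0.3,"translation":[0,0,0],"roll":0},{"fingers":0,"translation":[0,0,0],"roll":0},{"fingers":-0.3,"translation":[0,0,0],"roll":0},{"fingers":-0.3,"translation":[0,0,0],"roll":0}]'

```text
time: 28.28
position: [0.4385, 0.2357, 0.0615]
eef_rot: [-2.433, 1.987, -0.0]
contact_force: [0.8, 0.2, -0.3]
width: 0.0554
gripper_force: 0.0
```

```bash
python3 -c "
from h import *
look()"
```

```text
floor pts 13311 tilt deg fore -0.07 side -0.02 depth below TCP at x=98mm 58.5
28.325 [0.4384 0.2357 0.0615] [0.2  0.44 0.92] grip 0.0 0.0556
[]
```

Call:
jog_arm --commands '[{"fingers":-0.3,"translation":[0,0,-15],"roll":0},{"fingers":-0.3,"translation":[0,0,-45],"roll":0},{"fingers":-0.3,"translation":[0,0,-90],"roll":0},{"fingers":-0.3,"translation":[0,0,-135],"roll":0},{"fingers":-0.3,"translation":[40,13,-170],"roll":0},{"fingers":-0.3,"translation":[90,29,-190],"roll":0},{"fingers":-0.3,"translation":[145,47,-200],"roll":0},{"fingers":-0.3,"translation":[200,65,-200],"roll":0},{"fingers":-0.3,"translation":[255,83,-200],"roll":0},{"fingers":-0.3,"translation":[300,97,-200],"roll":0},{"fingers":-0.3,"translation":[320,104,-200],"roll":0},{"fingers":-0.3,"translation":[320,104,-200],"roll":0}]'

```text
time: 29.82
position: [0.4004, -0.0998, 0.2625]
eef_rot: [-2.43, 1.99, -0.002]
contact_force: [-0.3, 0.5, 0.3]
width: 0.0555
gripper_force: 0.0
```

```bash
python3 - <<'E'
from h import *
im,d,i=grab('wrist'); z=load('wrist'); C=cloud(z)
u=np.array([.4779,.8784]); c0=np.array([.4260,-.1027])-.095*u
q=C[...,:2]-c0; rx=q@u; ry=q@np.array([-u[1],u[0]])
m=(abs(rx)<.13)&(abs(ry)<.05)&(C[...,2]>0); v,w=np.nonzero(m); v0,v1,w0,w1=v.min(),v.max(),w.min(),w.max(); print(v0,v1,w0,w1)
a=im[v0:v1+1,w0:w1+1]; f=min(500/a.shape[1],590/a.shape[0]); a=cv2.resize(a,None,fx=f,fy=f,interpolation=cv2.INTER_CUBIC)
s=grab('scene')[0][120:260,265:375]; s=cv2.resize(s,None,fx=2.7,fy=2.7,interpolation=cv2.INTER_CUBIC)
o=np.zeros((max(a.shape[0],s.shape[0]),a.shape[1]+s.shape[1],3),np.uint8); o[:a.shape[0],:a.shape[1]]=a; o[:s.shape[0],a.shape[1]:]=s; save('H',o); print(o.shape)
hsv=cv2.cvtColor(im,cv2.COLOR_RGB2HSV)
b=m&(hsv[...,0]<15)&(hsv[...,1]>140)&(abs(rx)<.108)&(abs(ry)<.03); n,l,st,c=cv2.connectedComponentsWithStats(b.astype(np.uint8))
for j in range(1,n):
    if st[j][4]>=15: k=l==j; print(st[j],'rx',rx[k].mean().round(3),'ry',ry[k].mean().round(3),'zmax',C[k][:,2].max().round(3))
E
```

```text
0 399 0 637
(378, 797, 3)
[393  29  28  29 265] rx -0.086 ry -0.002 zmax 0.383
[365  73  19  20 108] rx -0.036 ry -0.001 zmax 0.03
[336 116  11  12  39] rx 0.022 ry -0.0 zmax 0.022
[327 133   5  10  18] rx 0.046 ry -0.0 zmax 0.021
[321 139   8   6  15] rx 0.055 ry -0.002 zmax 0.022
```

View pics/H.png

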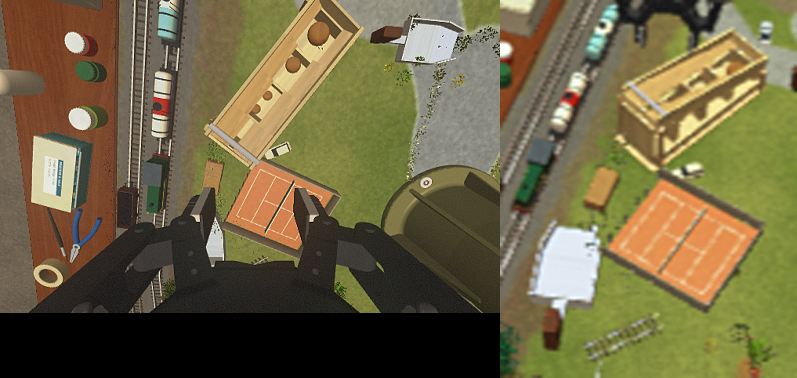

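The wrist picture shows the large ball at (318,33), the medium at (293,65) and two small at (267,96) and (253,108). The measured heights match balls lying on the right pocket floors, and the empty scoop stands back at its place.

```bash
python3 -c "
from bench import ctrl
print(ctrl.finish_job())"
```

```text
the job is handed in; nothing more can be done
None
```

The job is handed in at about 30 s of the 72 s: all four balls are in the pockets for their sizes, and the empty scoop stands level and released at its starting place.

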